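# Reset and start the dust extractor at the carving bench

### The job

The carving shop's dust extractor has tripped. On the grey starter box on the bench, press the square reset button fully down for a moment and let it come all the way back up, then do the same with the small round flat-topped start button. Do not press the wide mushroom-shaped stop button.

Things in the scene. Friction and masses are not known exactly. Their poses are not given: they have to be found in the camera images.
- starter: Fixed grey painted starter box on the bench, 154 x 274 mm and 70 mm high, place and yaw vary. Origin: centre of its underside; z up, y along its long side. Three black spring buttons stand in a row along y in its flat top, 80 mm apart centre to centre, in any order, at x = -15 mm. A flat carpenter's pencil (13 x 150 x 8 mm) lies loose on the top behind the row, centred about 52 mm from it.
- reset_top (a point): Centre of the top face of the square reset button, 94 mm above the bench, z up: a black cap 30 x 30 mm, 12 mm proud of its 46 mm square aluminium bezel. It goes straight down 8 mm against a spring (1.5 N to begin, 5 N fully down) to a hard stop, then still 4 mm proud of the bezel, and springs back up when let go.
- start_top (a point): Centre of the top face of the start button, 94 mm above the bench, z up: a round flat-topped black cap, 30 mm in diameter, 12 mm proud of its round 46 mm aluminium bezel. Same travel (8 mm straight down), spring (1.5 to 5 N) and hard stop as the reset button.
- stop_top (a point): Centre of the top of the mushroom stop button, 106 mm above the bench (12 mm higher than the other two), z up: a domed black cap 50 mm in diameter, wider than its round 46 mm aluminium bezel. Same travel and spring; it is to be left alone.

How it is judged:
By the outcome, as a careful person would: the job done as asked, in the order asked, and still so for the second after the job is handed in, with the robot touching nothing.
It also fails if it takes over 32 s, if anything falls off the work surface, if the arm or the gripper's body presses on something with over 40 N, if the wrist force passes 120 N, or if a joint passes its speed limit or range.

### The arm

A 7-joint arm with a two-finger parallel gripper is mounted at the origin on the work surface. World frame = base frame: x ahead of the robot, y to its left, z up, the work surface at z = 0. Lengths are in m, angles in degrees, forces in N, time in s.
With the tool pointing down it reaches from about 0.425 to 0.875 m from the base axis. Payload 4.7 kg.
Tool frame: the origin (TCP) lies midway between the tips of the shut fingers; the grasp point (between the pads) lies 19 mm behind it; z points along the fingers, y is the line along which they close (so a half turn about z gives the same grasp; the last joint's range is limited). The gripper opens to 87 mm and grips with 3 to 60 N. Pads are 19 mm wide; open, the fingers measure 117 mm over their backs; the gripper's body (75 mm by 190 mm) begins 51 mm behind the grasp point.
Start: joints at [-68.405, 18.392, -4.016, 83.108, 1.295, 78.541, -3.26], TCP at [0.231, 0.608, 0.223] pointing down, gripper open.
Joint ranges: [-163.93, 163.93], [-17.29, 119.83], [-79.2, 71.16], [3.27, 140.29], [-89.18, 269.18], [5.43, 117.66], [-154.24, 154.24]. Speed limits (degrees/s): [147.25, 147.25, 180, 180, 180, 180, 180].

### API

Orientations are given as [roll, pitch, yaw] about the fixed x, y, z axes, in that order (R = Rz(yaw) Ry(pitch) Rx(roll)).
In Python, from cell import env gives the robot as it stands. The module is installed in compiled form; this text tells all that it offers.
- The arm moves only by the tool send_rows, never from a script. Its argument "series" is a list of rows, each an object with "travel": the shift along the tool's x, y, z in cm, a list of three; "dr": the turn, a rotation vector about the tool's x, y, z in degrees, a list of three; "claw": the finger opening in cm, from 0 to 8.7. In form: [{"travel": [tx, ty, tz], "dr": [wx, wy, wz], "claw": claw}, ...]. A call has 1 to 12 rows; each row is the pose to reach, as a shift and turn from the pose commanded when the call began, along the tool's axes at that moment; what a row does not reach only later rows make up. A row lasts 1/12 s, in which the tool goes at most 41.7 mm and 7.16 degrees, less where a joint would pass 70% of its speed; a pose out of reach is approached as far as the arm can. A call with a gripper value outside its range is refused whole. The fingers move at their own pace and stop on an object; "grip_force" is the grip in N (left out, the last holds). Time passes only in rows, so rows that repeat a pose let the fingers close. It gives the time, the measured TCP pose, the force and the opening at its end, in the units of the state.
- env.get_obs(): the state, without advancing time (a new reading comes with each control period).
- env.read_camera(name): name is "side" or "top"; returns the picture (480x640x3 uint8, blue, green, red); there is no depth.
- env.calibration(name): a dict with "fx", "fy", "cx", "cy" (pixels), "cam_to_world" (4x4, takes a point from camera to world coordinates). Camera axes: x right, y down, z forward; pixel columns grow to the right and rows downward; lengths in m; the calibration is good to about 2 mm. A picture is of the moment at which its call begins. calibration takes no time and is no camera call.
- env.sign_off(): hands the job in, once; it reports no verdict.
The state is a dict: "time_s": time; "qpos": joint angles; "joint_velocities": joint speeds; "effort": joint torques, N m; "tool_pos": TCP position; "tool_rot": TCP orientation; "force": force on the tool from outside, world axes, zero at the start; "wrist_torque": the same for the moment, N m; "grip_width": finger opening in m.
Only numpy, scipy, OpenCV 4.12 (cv2) and the standard library are available. Lean on these libraries where they do the work, as an engineer would, in place of code of your own. Each camera call takes 0.05 s, during which the arm holds its last target. There are 200 camera calls.

## Working session

There is one attempt and no reset: what is moved stays moved. The work goes in short steps, Python scripts to look and compute and a tool call to move; the robot and the scene stay as the last step left them, time stands still between calls to the robot, and variables do not carry over. Pictures are saved under pics/ and viewed, on a budget of 10 in all, crops included, one or two more only if the job needs it, and the job is handed in when it is done.

Besides the shell and the picture viewer there is one more tool, called after "Emit:" as name([rows], argument=value, ...), one row to a line, values as JSON. send_rows: Moves the arm, as the interface text tells. Its arguments: {"type":"object","properties":{"series":{"type":"array"},"grip_force":{"type":"number"}},"required":["series"]}

```bash
mkdir -p pics
python3 - <<'E'
from cell import env
import cv2
o=env.get_obs(); print({k:o[k] for k in("time_s","tool_pos","tool_rot","force","grip_width")})
for n in("top","side"):
    cv2.imwrite(f"pics/{n}0.png",env.read_camera(n)); c=env.calibration(n); print(n,c)
E
```

```text
{'time_s': 0.0, 'tool_pos': array([0.23053239, 0.60715182, 0.22144992]), 'tool_rot': array([-1.79889945e+02,  6.66679305e-03,  1.59215585e+02]), 'force': array([-0.35606763,  0.69897656,  0.00795408]), 'grip_width': 0.08672535107305968}
top {'fx': 479.77795165133887, 'fy': 479.77795165133887, 'cx': 318.2189290737096, 'cy': 238.0350049167422, 'cam_to_world': array([[ 0.01752852, -0.98127115,  0.19183245,  0.44062161],
       [-0.99966136, -0.02089036, -0.01551628,  0.06374872],
       [ 0.01923313, -0.19149551, -0.98130503,  0.74920808],
       [ 0.        ,  0.        ,  0.        ,  1.        ]])}
side {'fx': 502.4403220562173, 'fy': 502.4403220562173, 'cx': 322.83467340532485, 'cy': 241.9604686231229, 'cam_to_world': array([[ 0.82551547, -0.33185182,  0.45650692,  0.22017105],
       [-0.56397335, -0.51572928,  0.64494757, -0.39510436],
       [ 0.02140696, -0.78987193, -0.61289809,  0.54942545],
       [ 0.        ,  0.        ,  0.        ,  1.        ]])}
```

View pics/top0.png

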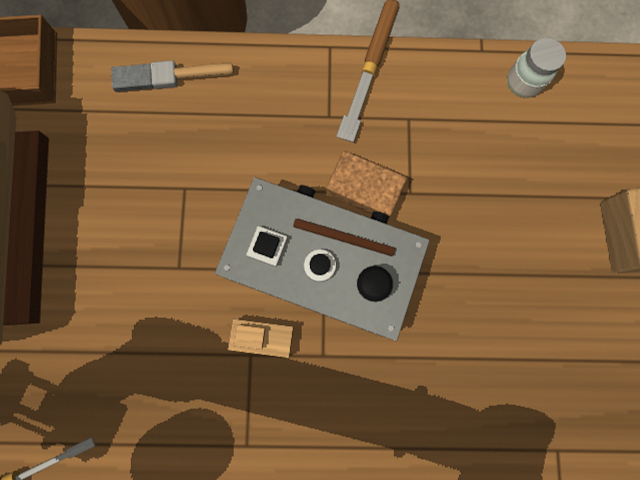

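View pics/side0.png

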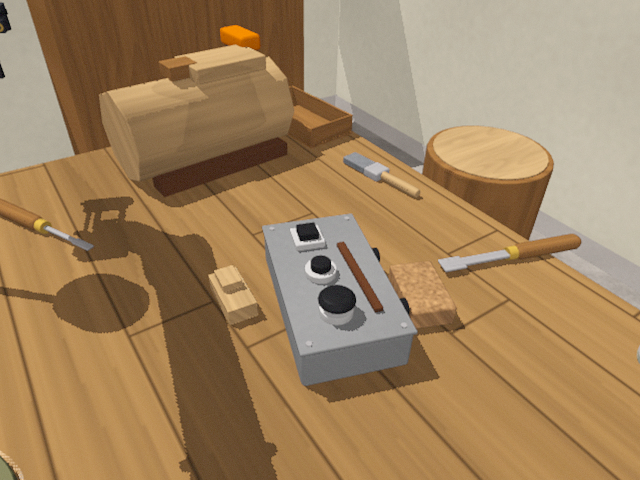

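```bash
cat > h.py <<'E'
import numpy as np, cv2
from cell import env
def ray(n,u,v):
    c=env.calibration(n); T=c["cam_to_world"]
    return T[:3,3], T[:3,:3]@np.array([(u-c["cx"])/c["fx"],(v-c["cy"])/c["fy"],1])
def onz(n,u,v,z):
    p,d=ray(n,u,v); return p+d*(z-p[2])/d[2]
def pix(n,P):
    c=env.calibration(n); q=np.linalg.inv(c["cam_to_world"])@np.append(P,1); return c["fx"]*q[0]/q[2]+c["cx"],c["fy"]*q[1]/q[2]+c["cy"]
E
python3 - <<'E'
from h import *
np.set_printoptions(precision=4,suppress=True)
roi={"top":(215,175,430,345),"side":(260,212,420,385)}
for n,(x0,y0,x1,y1) in roi.items():
    im=cv2.imread(f"pics/{n}0.png"); g=im.max(2).astype(int); m=np.zeros(g.shape,np.uint8); m[y0:y1,x0:x1]=1
    sat=g-im.min(2)
    for lab,mask,z in(("black",(g<60)&(sat<25),.094),("bezel",(g>200)&(sat<40),.082)):
        mk=(mask&(m>0)).astype(np.uint8)
        cs,_=cv2.findContours(mk,cv2.RETR_EXTERNAL,cv2.CHAIN_APPROX_NONE)
        for c in cs:
            if cv2.contourArea(c)<60: continue
            (u,v),s,a=cv2.minAreaRect(c)
            print(n,lab,np.round([u,v,*s,a],1),"area",cv2.contourArea(c),onz(n,u,v,z))
im=cv2.imread("pics/top0.png"); hsv=cv2.cvtColor(im,cv2.COLOR_BGR2HSV)
mk=((hsv[...,1]<40)&(hsv[...,2]>90)).astype(np.uint8); mk[:150]=0
c=max(cv2.findContours(mk,cv2.RETR_EXTERNAL,cv2.CHAIN_APPROX_NONE)[0],key=cv2.contourArea)
P=np.array([onz("top",*p,.07)[:2] for p in cv2.boxPoints(cv2.minAreaRect(c))]).astype(np.float32)
r=cv2.minAreaRect(P*1000); print("box mm",r); print(P)
print("log base top-view edge",onz("top",47,130,.05),onz("top",40,325,.05)); print("log side bottom",onz("side",160,187,0),onz("side",288,155,0))
E
```

```text
top black [374.9 283.3  35.3  35.3  63.4] area 959.0 [ 0.5072 -0.0253  0.094 ]
top black [319.5 264.   20.   19.   90. ] area 303.0 [0.5323 0.051  0.094 ]
top black [266.  244.2  21.4  21.5  21.8] area 416.5 [0.5585 0.1255 0.094 ]
top black [379.6 216.5  16.7   8.8  20. ] area 120.5 [ 0.6015 -0.0325  0.094 ]
top black [305.9 190.5  18.    8.4  21.8] area 113.0 [0.6371 0.072  0.094 ]
top bezel [318.1 265.2  30.   27.7  63.4] area 191.5 [0.5323 0.0527 0.082 ]
top bezel [266.  245.5  30.7  30.3  20.2] area 184.5 [0.5588 0.1266 0.082 ]
side black [337. 299.  28.  36.  90.] area 773.0 [ 0.507 -0.025  0.094]
side black [320.5 264.5  17.   19.   90. ] area 264.0 [0.5276 0.0435 0.094 ]
side black [307.4 231.4  16.   20.5  81.3] area 273.0 [0.5544 0.1184 0.094 ]
side bezel [316.6 272.2  27.3  12.3  32.5] area 91.5 [0.5218 0.0442 0.082 ]
side bezel [306.6 234.6  17.9  31.3  81. ] area 106.0 [0.5577 0.1257 0.082 ]
box mm ((546.3858642578125, 47.414512634277344), (282.7691650390625, 155.56756591796875), 70.84197998046875)
[[ 0.5169  0.1997]
 [ 0.6663  0.1554]
 [ 0.5735 -0.1117]
 [ 0.4307 -0.0574]]
log base top-view edge [0.7374 0.4721 0.05  ] [0.4432 0.4452 0.05  ]
log side bottom [0.4522 0.5155 0.    ] [0.7455 0.4944 0.    ]
```

Emit:
send_rows([
  {"travel":[0,0,-4],"dr":[0,0,0],"claw":0},
  {"travel":[0,0,-8],"dr":[0,0,0],"claw":0},
  {"travel":[-2,-1.4,-9],"dr":[0,0,0],"claw":0},
  {"travel":[-5,-3.5,-9],"dr":[0,0,0],"claw":0},
  {"travel":[-8,-5.6,-9],"dr":[0,0,0],"claw":0},
  {"travel":[-11,-7.7,-9],"dr":[0,0,0],"claw":0},
  {"travel":[-14,-9.8,-9],"dr":[0,0,0],"claw":0},
  {"travel":[-17,-11.9,-9],"dr":[0,0,0],"claw":0},
  {"travel":[-20,-14,-9],"dr":[0,0,0],"claw":0},
  {"travel":[-23,-16.1,-9],"dr":[0,0,0],"claw":0},
  {"travel":[-26,-18.2,-9],"dr":[0,0,0],"claw":0},
  {"travel":[-28,-19.6,-9],"dr":[0,0,0],"claw":0},
])

```text
time_s: 1.1
tool_pos: [0.4251, 0.321, 0.3124]
tool_rot: [-179.9, 0.1, 159.0]
force: [0.8, -0.6, 0.8]
grip_width: 0.0153
```

Emit:
send_rows([
  {"travel":[-3,-2.1,0],"dr":[0,0,0],"claw":0},
  {"travel":[-6,-4.2,0],"dr":[0,0,0],"claw":0},
  {"travel":[-9,-6.3,0],"dr":[0,0,0],"claw":0},
  {"travel":[-12,-8.4,1],"dr":[0,0,0],"claw":0},
  {"travel":[-15,-10.5,3],"dr":[0,0,0],"claw":0},
  {"travel":[-18,-12.6,5],"dr":[0,0,0],"claw":0},
  {"travel":[-19.8,-13.8,8],"dr":[0,0,0],"claw":0},
  {"travel":[-19.8,-13.8,11],"dr":[0,0,0],"claw":0},
  {"travel":[-19.8,-13.8,14],"dr":[0,0,0],"claw":0},
  {"travel":[-19.8,-13.8,16],"dr":[0,0,0],"claw":0},
  {"travel":[-19.8,-13.8,17],"dr":[0,0,0],"claw":0},
  {"travel":[-19.8,-13.8,17],"dr":[0,0,0],"claw":0},
])

```text
time_s: 2.1
tool_pos: [0.5571, 0.1254, 0.1398]
tool_rot: [-179.8, -0.2, 159.2]
force: [0.2, -0.0, -0.8]
grip_width: 0.0005
```

Run:
```python
from h import *
o=env.get_obs(); print(o["time_s"],o["tool_pos"],o["tool_rot"],o["force"],o["grip_width"])
cv2.imwrite("pics/t1.png",env.read_camera("top")); s=env.read_camera("side")
cv2.imwrite("pics/s1.png",cv2.resize(s[100:400,180:480],None,fx=2,fy=2))
p=o["tool_pos"]; print(pix("side",p),pix("side",[.5595,.1265,.094]))
```

```text
2.1 [0.55713657 0.12535853 0.13976729] [-179.79950009   -0.2299199   159.21782595] [ 0.19928655 -0.00702008 -0.84403133] 0.000466490121204267
(np.float64(306.46619238014165), np.float64(203.517715191836)) (np.float64(307.31431905728954), np.float64(227.6877631262451))
```

View pics/s1.png

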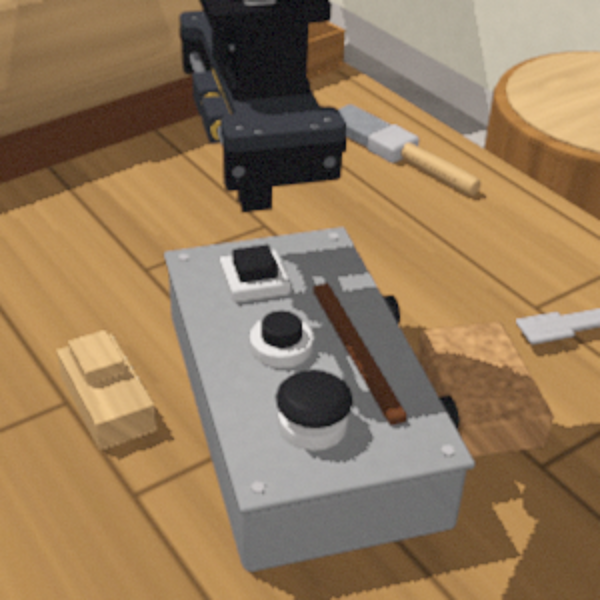

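Emit:
send_rows([
  {"travel":[-0.2,0.2,2],"dr":[0,0,0],"claw":0},
  {"travel":[-0.2,0.2,3.5],"dr":[0,0,0],"claw":0},
  {"travel":[-0.2,0.2,4.2],"dr":[0,0,0],"claw":0},
  {"travel":[-0.2,0.2,4.5],"dr":[0,0,0],"claw":0},
  {"travel":[-0.2,0.2,4.8],"dr":[0,0,0],"claw":0},
  {"travel":[-0.2,0.2,5],"dr":[0,0,0],"claw":0},
  {"travel":[-0.2,0.2,5.2],"dr":[0,0,0],"claw":0},
  {"travel":[-0.2,0.2,5.2],"dr":[0,0,0],"claw":0},
])

```text
time_s: 2.87
tool_pos: [0.5625, 0.1272, 0.0915]
tool_rot: [179.9, 0.1, 159.2]
force: [0.1, -0.4, 2.5]
grip_width: 0.0007
```

Emit:
send_rows([
  {"travel":[0.1,0,0.3],"dr":[0,0,0],"claw":0},
  {"travel":[0.1,0,0.5],"dr":[0,0,0],"claw":0},
  {"travel":[0.1,0,0.7],"dr":[0,0,0],"claw":0},
  {"travel":[0.1,0,0.7],"dr":[0,0,0],"claw":0},
])

```text
time_s: 3.2
tool_pos: [0.5625, 0.1273, 0.0863]
tool_rot: [179.9, 0.2, 159.2]
force: [-2.4, -2.6, 14.3]
grip_width: 0.0
```

Emit:
send_rows([
  {"travel":[0,0,0.1],"dr":[0,0,0],"claw":0},
  {"travel":[0,0,0.1],"dr":[0,0,0],"claw":0},
])

```text
time_s: 3.37
tool_pos: [0.5626, 0.1273, 0.0862]
tool_rot: [179.8, 0.2, 159.2]
force: [-3.4, -2.7, 19.7]
grip_width: 0.0007
```

Emit:
send_rows([
  {"travel":[0,0,-0.5],"dr":[0,0,0],"claw":0},
  {"travel":[0,0,-1.5],"dr":[0,0,0],"claw":0},
  {"travel":[0,0,-3],"dr":[0,0,0],"claw":0},
  {"travel":[0,0,-5],"dr":[0,0,0],"claw":0},
  {"travel":[0,0,-5],"dr":[0,0,0],"claw":0},
  {"travel":[0,-2,-5],"dr":[0,0,0],"claw":0},
  {"travel":[0,-4,-5],"dr":[0,0,0],"claw":0},
  {"travel":[0,-6,-5],"dr":[0,0,0],"claw":0},
  {"travel":[0,-7.5,-5],"dr":[0,0,0],"claw":0},
  {"travel":[0,-8,-5],"dr":[0,0,0],"claw":0},
  {"travel":[0,-8,-5],"dr":[0,0,0],"claw":0},
  {"travel":[0,-8,-5],"dr":[0,0,0],"claw":0},
])

```text
time_s: 4.37
tool_pos: [0.5324, 0.0534, 0.1324]
tool_rot: [180.0, -0.0, 159.2]
force: [-0.3, -0.2, -0.9]
grip_width: 0.0006
```

Run:
```python
from h import *
o=env.get_obs(); print(o["time_s"],o["tool_pos"],o["force"])
s=env.read_camera("side")
cv2.imwrite("pics/s2.png",cv2.resize(s[100:400,180:480],None,fx=2,fy=2))
```

```text
4.3667 [0.53237332 0.05338707 0.1324298 ] [-0.32728421 -0.20916329 -0.88467433]
```

View pics/s2.png

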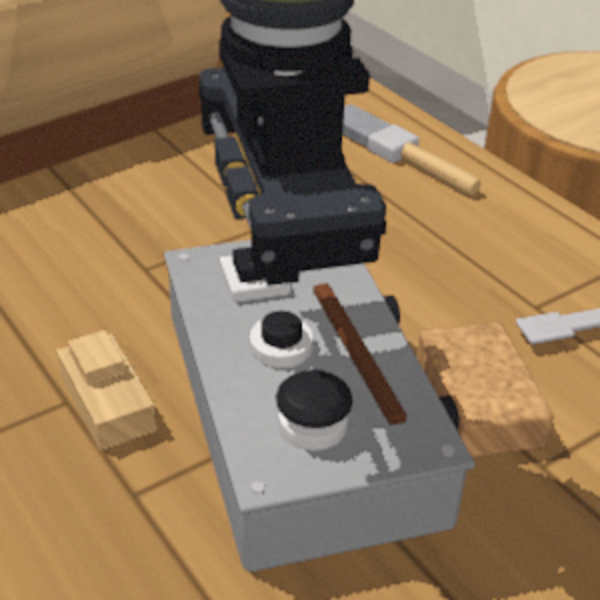

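Emit:
send_rows([
  {"travel":[0,-0.2,1.5],"dr":[0,0,0],"claw":0},
  {"travel":[0,-0.2,3],"dr":[0,0,0],"claw":0},
  {"travel":[0,-0.2,3.7],"dr":[0,0,0],"claw":0},
  {"travel":[0,-0.2,4],"dr":[0,0,0],"claw":0},
  {"travel":[0,-0.2,4.3],"dr":[0,0,0],"claw":0},
  {"travel":[0,-0.2,4.6],"dr":[0,0,0],"claw":0},
  {"travel":[0,-0.2,4.8],"dr":[0,0,0],"claw":0},
  {"travel":[0,-0.2,4.9],"dr":[0,0,0],"claw":0},
  {"travel":[0,-0.2,4.9],"dr":[0,0,0],"claw":0},
])

```text
time_s: 5.17
tool_pos: [0.5317, 0.0517, 0.0862]
tool_rot: [179.9, -0.1, 159.2]
force: [-8.2, 1.2, 16.3]
grip_width: 0.0003
```

Hard stop reached (16 N, z 0.086). Hold briefly, then lift straight up and clear.

Emit:
send_rows([
  {"travel":[0,0,0.1],"dr":[0,0,0],"claw":0},
  {"travel":[0,0,0.1],"dr":[0,0,0],"claw":0},
])

```text
time_s: 5.33
tool_pos: [0.5317, 0.0517, 0.0861]
tool_rot: [179.9, -0.1, 159.2]
force: [-10.8, 0.1, 22.6]
grip_width: 0.0005
```

Emit:
send_rows([
  {"travel":[0,0,-0.5],"dr":[0,0,0],"claw":0},
  {"travel":[0,0,-1.5],"dr":[0,0,0],"claw":0},
  {"travel":[0,0,-3],"dr":[0,0,0],"claw":0},
  {"travel":[0,0,-5],"dr":[0,0,0],"claw":0},
  {"travel":[0,0,-8],"dr":[0,0,0],"claw":0},
  {"travel":[0,0,-11],"dr":[0,0,0],"claw":0},
  {"travel":[0,0,-14],"dr":[0,0,0],"claw":0},
  {"travel":[0,0,-17],"dr":[0,0,0],"claw":0},
  {"travel":[0,0,-18],"dr":[0,0,0],"claw":0},
  {"travel":[0,0,-18],"dr":[0,0,0],"claw":0},
  {"travel":[0,0,-18],"dr":[0,0,0],"claw":0},
])

```text
time_s: 6.25
tool_pos: [0.5319, 0.0505, 0.2625]
tool_rot: [180.0, 0.1, 159.2]
force: [-0.9, 0.0, -0.6]
grip_width: 0.0009
```

Run:
```python
from h import *
o=env.get_obs(); print(o["time_s"],o["tool_pos"],o["force"],abs(o["joint_velocities"]).max())
s=env.read_camera("side"); cv2.imwrite("pics/s3.png",cv2.resize(s[100:400,180:480],None,fx=2,fy=2))
a=cv2.imread("pics/side0.png")
for n,im in(("before",a),("after",s)):
    g=im.max(2).astype(int); mk=((g<60)&(g-im.min(2)<25)).astype(np.uint8); mk[:212]=0; mk[:,:290]=0; mk[:,360:]=0
    print(n,[(cv2.boundingRect(c),cv2.contourArea(c)) for c in cv2.findContours(mk,0,1)[0] if cv2.contourArea(c)>60])
```

```text
6.25 [0.53185015 0.05047245 0.2624981 ] [-0.9425675   0.01321273 -0.63601905] 2.4375437611539468
before [((319, 285, 37, 29), 773.0), ((311, 256, 20, 18), 264.0), ((297, 223, 22, 18), 273.0)]
after [((319, 285, 37, 29), 772.0), ((311, 256, 20, 18), 266.0), ((297, 223, 22, 18), 274.0)]
```

View pics/s3.png

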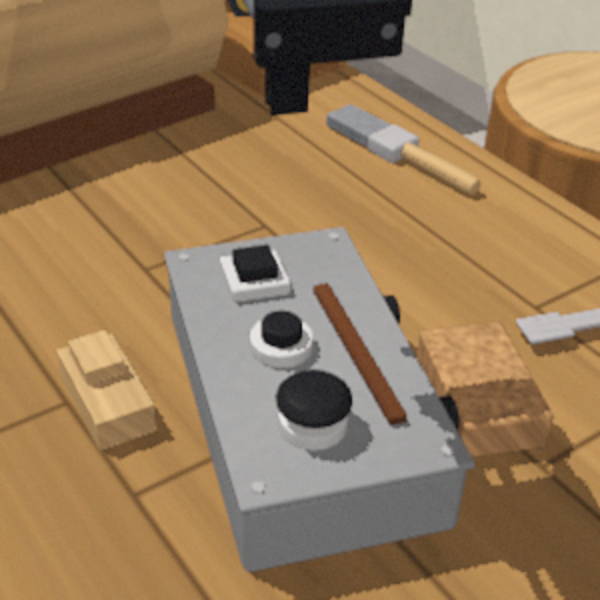

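The picture shows all three caps at their original heights: square at about (255,264), round at (281,328), mushroom at (314,398). The pencil has not moved and the gripper is well clear.

```bash
python3 -c "
from cell import env
print(env.sign_off())"
```

```text
the job is handed in; nothing more can be done
None
```

I pressed the square reset button, then the round start button, each with the closed fingertips fully down to the hard stop. Each was held briefly and released. The job was handed in at about 6.3 s of the 32 s allowed.

- **Full travel:** the tip reached z ≈ 0.086 m on both buttons, which is the full 8 mm. The force read about 20 N on reset and 23 N on start, well past the 5 N spring.
- **After release:** in the last side picture, all three caps have the same outlines, to the pixel, as before the first press. The pencil had not moved, and the gripper was 0.26 m up, touching nothing.
- **Stop button:** the fingers never went near it.
- **Disagreements:** the TCP sat about 3 mm off the measured reset centre in x during that press, which kept it well on the cap. While pressing start there was a sideways force of up to 11 N, but it caused no visible change. No check failed.

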